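# Rock test of a cast cover with a straightedge

## Task

Check the larger of the two round metal covers for a high hub: gently lay the steel straightedge across the middle of its face and let go. Then press the straightedge's end with the hanging hole down until it meets the rim, and after that press its plain end down in the same way, to see it rock. Leave the straightedge lying centred across the hub.

Things in the scene. Friction and masses are not known exactly. Their poses are not given: they have to be found in the camera images.
- straightedge: plain steel straightedge, a loose flat bar 180 long, 22 wide, 12 thick, about 0.15 kg, lying flat on the bench at any heading. Origin: centre of its underside; x runs along its length towards the plain end, z up through its thickness. A 10 mm hanging hole goes through it 80 from the middle, at the -x end. It lies level when balanced on the hub, and a light press (about 1 N) on either end rocks that end about 4 mm down to the rim.
- bar_mid (a point): centre of the straightedge, half-way up its thickness (6 above its underside), midway along its length; axes as the straightedge's
- hole_end (a point): where to press the end with the hanging hole: on the top face, on the centre line, 65 from the middle (25 in from the tip), on the inner side of the hole
- plain_end (a point): where to press the plain end, the one without a hole: on the top face, on the centre line, 65 from the middle (25 in from the tip)
- cover: the larger round cast metal cover, 180 across, painted grey with a bright machined hub, face up, fast on the bench. Origin: centre of its underside; z up. Its flat outer face, which runs out to the rim, is 12 above the bench; in the middle a flat-topped hub, 40 across at the top (52 at its foot), stands 4 higher. The other cover, a bystander, looks alike but is only 110 across; which cover lies left and which right varies.
- cover_hub (a point): centre of the larger cover's hub, on its top face, 16 above the bench

How it is judged:
On the way, in this order (a step that is already met when the one before it is completed fails the run):
1. the straightedge lies released and still on the larger cover, its middle within 15 mm of the hub's centre (horizontal distance between bar_mid and cover_hub below 0.015 m and contact force between the fingers and straightedge below 0.05 N and contact force between straightedge and cover above 0.3 N and z of bar_mid in the frame of cover between 0.019 and 0.026 m and angle between straightedge's own z axis and vertical below 0.1 rad and linear speed of straightedge below 0.02 m/s and angular speed of straightedge below 0.2 rad/s), for 0.2 s.
2. the fingers press the end with the hole (within 35 mm of its pressing point) with over 0.5 N and that end is down at the rim (horizontal distance between bar_mid and cover_hub below 0.015 m and contact force between straightedge and cover above 0.3 N and contact force between the fingers and straightedge above 0.5 N and horizontal distance between the grasp point and hole_end below 0.035 m and z of hole_end in the frame of cover below 0.0265 m), for 0.1 s.
3. the fingers press the plain end (within 35 mm of its pressing point) with over 0.5 N and that end is down at the rim (horizontal distance between bar_mid and cover_hub below 0.015 m and contact force between straightedge and cover above 0.3 N and contact force between the fingers and straightedge above 0.5 N and horizontal distance between the grasp point and plain_end below 0.035 m and z of plain_end in the frame of cover below 0.0265 m), for 0.1 s.
At the end, for the whole second after the job is handed in: After both presses the straightedge lies released and at rest on the larger cover's hub, flat side down, within 6 degrees of level, its middle within 15 mm of the hub's centre (all of step 1); the robot touches nothing.
It fails at once if the straightedge is dropped on, knocked or pressed against the cover with more than 60 N (contact force between straightedge and cover above 60 N).
It also fails if it takes over 54 s, if anything falls off the work surface, if the arm or the gripper's body presses on something with over 40 N, if the wrist force passes 120 N, or if a joint passes its speed limit or range.

## Robot

A 6-joint arm with a two-finger parallel gripper is mounted at the origin on a cart in front of the work surface, level with it; the furniture and walls round the work are solid. World frame = base frame: x ahead of the robot, y to its left, z up, the work surface at z = 0. Lengths are in m, angles in rad, forces in N, time in s.
With the tool pointing down it reaches from about 0.3 to 0.775 m from the base axis. Payload 14.6 kg.
Tool frame: the origin (TCP) lies on the centre line of the jaws, within the pads' length; the fingertips stand 11 mm ahead of it and the grasp point (between the pads) lies 8 mm behind it; y points along the fingers, x is the direction in which the jaws open and shut, and the axes are right-handed (so a half turn about y gives the same grasp; the last joint's range is limited). The gripper opens to 94 mm and grips with 3 to 60 N. Pads are 16 mm wide; open, the fingers measure 119 mm over their backs; the gripper's body (75 mm by 177 mm) begins 78 mm behind the grasp point.
Start: joints at [-1.297, 0.3, 1.521, -0, 1.321, -0.067], TCP at [0.184, -0.518, 0.216] pointing down, gripper open.
Joint ranges: [-3.03, 3.03], [-0.79, 2.21], [0.23, 2.52], [-1.04, 4.18], [0, 3.07], [-2.55, 2.55]. Speed limits (rad/s): [2.22, 2.22, 2.57, 3.14, 3.14, 3.14].

## Interface

Orientations are given as [roll, pitch, yaw] about the fixed x, y, z axes, in that order (R = Rz(yaw) Ry(pitch) Rx(roll)).
In Python, from station import ctrl, imaging gives the robot as it stands. The module is installed in compiled form; this text tells all that it offers.
- The arm moves only by the tool apply_moves, never from a script. Its argument "deltas" is a list of rows, each an object with "dp": the shift along the tool's x, y, z in m, a list of three; "roll": the turn about the tool's y in rad; "grip": the closure, from -1 (fully open) to 1 (shut). In form: [{"dp": [tx, ty, tz], "roll": roll, "grip": grip}, ...]. A call has 1 to 10 rows; each row shifts and turns the commanded pose from where the row before left it, along the tool's axes as they then stand; what a row does not reach is not made up. A row lasts 1/8 s, in which the tool goes at most 62.5 mm and 10.7 degrees, less where a joint would pass 70% of its speed; a pose out of reach is approached as far as the arm can. A call with a gripper value outside its range is refused whole. The fingers move at their own pace and stop on an object; "newtons" is the grip in N (left out, the last holds). Time passes only in rows, so rows that do not move let the fingers close. It gives the time, the measured TCP pose, the force and the opening at its end, in the units of the state.
- ctrl.get_obs(): the state, without advancing time (a new reading comes with each control period).
- imaging.camera(name): name is "scene" or "top" or "wrist"; returns the picture (400x640x3 uint8, blue, green, red); there is no depth.
- imaging.camera_info(name): a dict with "K" (3x3 intrinsics, pixels), "D" ([k1, k2, p1, p2, k3] as OpenCV has them; the pictures are not rectified), "world_from_camera" (4x4, takes a point from camera to world coordinates). Camera axes: x right, y down, z forward; pixel columns grow to the right and rows downward; lengths in m; the calibration is good to about 2 mm. A picture is of the moment at which its call begins: read the wrist's pose just before it. camera_info takes no time and is no camera call; for the wrist camera it gives the pose at the moment of the call.
- ctrl.hand_in(): hands the job in, once; it reports no verdict.
The state is a dict: "time_s": time; "qpos": joint angles; "joint_vel": joint speeds; "tau": joint torques, N m; "ee_pos": TCP position; "eef_rot": TCP orientation; "force": force on the tool from outside, world axes, zero at the start; "moment": the same for the moment, N m; "grip_width": finger opening in m.
Only numpy, scipy, OpenCV 4.12 (cv2) and the standard library are available. Lean on these libraries where they do the work, as an engineer would, in place of code of your own. Each camera call takes 0.05 s, during which the arm holds its last target. There are 200 camera calls.

## Working session

There is one attempt and no reset: what is moved stays moved. The work goes in short steps, Python scripts to look and compute and a tool call to move; the robot and the scene stay as the last step left them, time stands still between calls to the robot, and variables do not carry over. Pictures are saved under pics/ and viewed, about 8 in all and at most 12, crops included, and the job is handed in when it is done.

Besides the shell and the picture viewer there is one more tool, called after "Emit:" as name(argument=value, ...), one argument or row to a line, values as JSON. apply_moves: Moves the arm, as the interface text tells. Its arguments: {"type":"object","properties":{"deltas":{"type":"array"},"newtons":{"type":"number"}},"required":["deltas"]}

```bash
mkdir -p pics; cat > h.py <<'E'
import numpy as np, cv2
from station import ctrl, imaging
def ray(name,px,z,info=None):
    i=info or imaging.camera_info(name); T=np.array(i["world_from_camera"])
    u=cv2.undistortPoints(np.array(px,float).reshape(-1,1,2),np.array(i["K"]),np.array(i["D"])).reshape(-1,2)
    d=np.c_[u,np.ones(len(u))]@T[:3,:3].T; o=T[:3,3]
    return o+d*((z-o[2])/d[:,2])[:,None]
E
python3 - <<'E'
from h import *
for n in("top","scene"):
    cv2.imwrite(f"pics/{n}1.png",imaging.camera(n)); print(np.round(imaging.camera_info(n)["world_from_camera"],3))
o=ctrl.get_obs(); print(o)
E
```

```text
[[ 1.000e-03 -9.960e-01  9.400e-02  4.120e-01]
 [-1.000e+00 -2.000e-03 -5.000e-03 -9.000e-03]
 [ 5.000e-03 -9.400e-02 -9.960e-01  1.051e+00]
 [ 0.000e+00  0.000e+00  0.000e+00  1.000e+00]]
[[-0.886 -0.227  0.406  0.117]
 [-0.464  0.475 -0.748  0.721]
 [-0.023 -0.851 -0.525  0.552]
 [ 0.     0.     0.     1.   ]]
{'time_s': 0.1, 'qpos': array([-1.29654241e+00,  3.00407025e-01,  1.52151677e+00, -1.32276940e-05,
        1.32067258e+00, -6.65937119e-02]), 'joint_vel': array([ 0.00075206, -0.00103567, -0.00377463,  0.00050726,  0.00117876,
        0.00048661]), 'tau': array([ 3.00133841e-03, -5.32642865e+01, -3.53282046e+01,  7.09149381e-02,
        2.35203240e-02, -5.43443230e-05]), 'ee_pos': array([ 0.18379582, -0.51815111,  0.21594867]), 'eef_rot': array([-1.57074232e+00,  1.00234731e-03, -1.22994540e+00]), 'force': array([ 0.42162188,  0.45529304, -0.63907971]), 'moment': array([0.00096844, 0.00680806, 0.00886395]), 'grip_width': 0.09394085753894427}
```

View pics/top1.png

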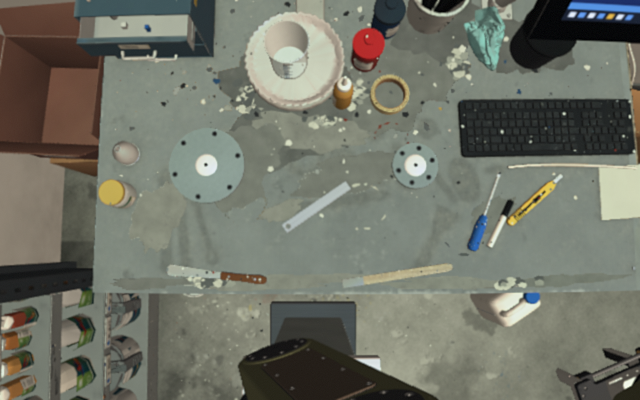

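View pics/scene1.png

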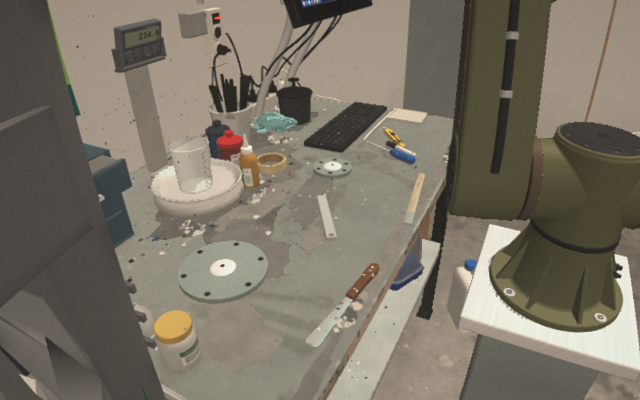

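Top view: large cover with its hub at about (206,165), and the small one at (415,165). The straightedge runs from (286,229), the hole end, to (348,185). Next I'll measure these precisely.

```bash
python3 - <<'E'
from h import *
im=cv2.imread("pics/top1.png")
def blob(roi,th,sat=40):
    x0,y0,x1,y1=roi; c=im[y0:y1,x0:x1]; g=c.min(2)
    m=(g>th).astype(np.uint8)
    n,l,s,ce=cv2.connectedComponentsWithStats(m); k=1+np.argmax(s[1:,4])
    cn=max(cv2.findContours((l==k).astype(np.uint8),0,1)[0],key=cv2.contourArea)
    return cn.reshape(-1,2)+[x0,y0], ce[k]+[x0,y0], s[k]
c,ce,s=blob((190,150,222,182),200); print("hub",ce,s,cv2.fitEllipse(c)); print(ray("top",[ce],.016))
for th in(150,165,180):
    c,ce,s=blob((270,170,362,245),th); r=cv2.minAreaRect(c); print(th,ce,s,r)
    w=ray("top",c,.012)[:,:2]; rw=cv2.minAreaRect((w*1000).astype(np.float32)); print(rw)
    b=cv2.boxPoints(rw); e=[b[1]-b[0],b[2]-b[1]]; v=max(e,key=np.linalg.norm); print("dir",np.degrees(np.arctan2(v[1],v[0])))
    print(ray("top",[ce],.012))
print(ray("top",[[290,226],[346,187]],.012))
cr=np.hstack([cv2.resize(im[165:245,265:365],None,fx=4,fy=4)]);cv2.imwrite("pics/c1.png",cr)
E
```

```text
hub [206.45098039 165.05882353] [  7   5  20  21 306] ((206.40155029296875, 165.01148986816406), (18.910663604736328, 19.848920822143555), 39.610164642333984)
[[0.59468537 0.24551664 0.016     ]]
150 [316.2149792  206.25658807] [ 12  12  68  50 721] ((315.6940612792969, 206.55801391601562), (9.803059577941895, 77.15956115722656), 55.304847717285156)
((498.1990661621094, -10.952926635742188), (22.805524826049805, 179.5131378173828), 34.90826416015625)
dir -55.091736
[[ 0.49863614 -0.01180546  0.012     ]]
165 [316.8363047  205.72447326] [ 13  12  67  49 617] ((315.7625732421875, 206.3819580078125), (8.600936889648438, 76.3268814086914), 55.491477966308594)
((498.61993408203125, -11.109939575195312), (19.982473373413086, 177.61849975585938), 34.71774673461914)
dir -55.282253
[[ 0.49987868 -0.01324705  0.012     ]]
180 [329.22535211 198.69014085] [ 39  14  40  30 142] ((327.49334716796875, 198.5358123779297), (5.871298789978027, 46.86737823486328), 55.491477966308594)
((516.8101196289062, -38.137969970703125), (13.730206489562988, 109.36348724365234), 34.65702819824219)
dir -55.34298
[[ 0.51634843 -0.04205352  0.012     ]]
[[ 0.45270477  0.0487798   0.012     ]
 [ 0.54383337 -0.08125368  0.012     ]]
```

View pics/c1.png

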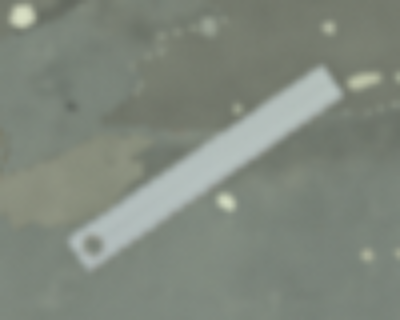

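Emit:
apply_moves(
  deltas=[
    {"dp": [-0.0373,0.003,0.0465],"roll": 0,"grip": -1},
    {"dp": [-0.0373,0.003,0.0465],"roll": 0,"grip": -1},
    {"dp": [-0.0373,0.003,0.0465],"roll": 0,"grip": -1},
    {"dp": [-0.0373,0.003,0.0465],"roll": 0,"grip": -1},
    {"dp": [-0.0373,0.003,0.0465],"roll": 0,"grip": -1},
    {"dp": [-0.0373,0.003,0.0465],"roll": 0,"grip": -1},
    {"dp": [-0.0373,0.003,0.0465],"roll": 0,"grip": -1},
    {"dp": [-0.0373,0.003,0.0465],"roll": 0,"grip": -1},
    {"dp": [-0.0373,0.003,0.0465],"roll": 0,"grip": -1},
    {"dp": [-0.0373,0.003,0.0465],"roll": 0,"grip": -1},
  ],
)

```text
time_s: 1.35
ee_pos: [0.4981, -0.0095, 0.1863]
eef_rot: [-1.571, 0.0, -1.23]
force: [0.3, -1.5, -0.4]
grip_width: 0.0936
```

Emit:
apply_moves(
  deltas=[
    {"dp": [0,0,0],"roll": -0.184,"grip": -1},
    {"dp": [0,0,0],"roll": -0.184,"grip": -1},
    {"dp": [0,0,0],"roll": -0.184,"grip": -1},
    {"dp": [0,0,0],"roll": -0.184,"grip": -1},
    {"dp": [0,0,0],"roll": -0.184,"grip": -1},
    {"dp": [0,0,0],"roll": -0.184,"grip": -1},
    {"dp": [0,0,0],"roll": -0.184,"grip": -1},
    {"dp": [0,0,0],"roll": -0.184,"grip": -1},
    {"dp": [0,0,0],"roll": -0.184,"grip": -1},
    {"dp": [0,0,0],"roll": -0.184,"grip": -1},
  ],
)

```text
time_s: 2.6
ee_pos: [0.4973, -0.0114, 0.1862]
eef_rot: [-1.57, 0.0, 0.616]
force: [-0.4, 0.1, 0.4]
grip_width: 0.0939
```

```bash
python3 - <<'E'
from h import *
o=ctrl.get_obs(); print(o["time_s"],o["ee_pos"],o["eef_rot"],o["force"])
print(np.round(imaging.camera_info("wrist")["world_from_camera"],3)); cv2.imwrite("pics/w1.png",imaging.camera("wrist"))
E
```

```text
2.6 [ 0.49725861 -0.01138051  0.18619744] [-1.57043374e+00  4.33041153e-04  6.16089403e-01] [-0.36221533  0.12066292  0.41033705]
[[ 0.816  0.558  0.148  0.455]
 [ 0.578 -0.789 -0.21   0.049]
 [-0.001  0.257 -0.967  0.355]
 [ 0.     0.     0.     1.   ]]
```

View pics/w1.png

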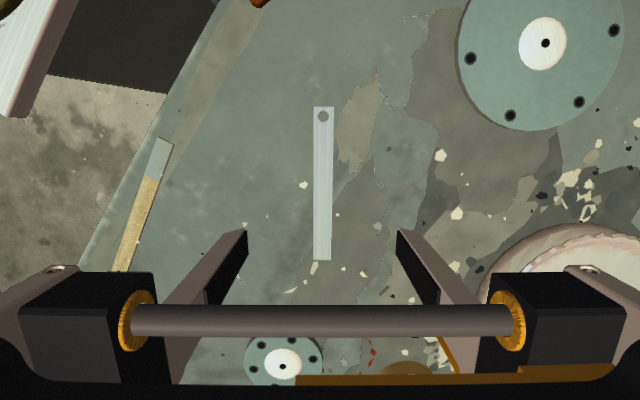

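Wrist view: the bar lies between the fingers from (323,107), the hole end, to (322,260), and the large cover's hub is at (542,43). I'll refine both from this view.

```bash
python3 - <<'E'
from h import *
im=cv2.imread("pics/w1.png"); i=imaging.camera_info("wrist")
def blob(roi,th):
    x0,y0,x1,y1=roi; m=(im[y0:y1,x0:x1].min(2)>th).astype(np.uint8)
    n,l,s,ce=cv2.connectedComponentsWithStats(m); k=1+np.argmax(s[1:,4])
    cn=max(cv2.findContours((l==k).astype(np.uint8),0,1)[0],key=cv2.contourArea)
    return cn.reshape(-1,2)+[x0,y0]
for th in(150,165):
    w=ray("wrist",blob((300,95,346,272),th),.012,i)[:,:2]*1000; r=cv2.minAreaRect(w.astype(np.float32)); b=cv2.boxPoints(r)
    v=max([b[1]-b[0],b[2]-b[1]],key=np.linalg.norm); print(r,np.degrees(np.arctan2(v[1],v[0])))
for th in(190,210):
    w=ray("wrist",blob((510,10,575,75),th),.016,i)[:,:2]*1000; print(cv2.fitEllipse(w.astype(np.float32)))
E
```

```text
((499.73895263671875, -12.194122314453125), (22.208812713623047, 179.16600036621094), 35.41962814331055) -54.580368
((500.1270751953125, -11.89276123046875), (20.882770538330078, 179.10752868652344), 35.468563079833984) -54.53145
((592.9962768554688, 244.98321533203125), (47.110816955566406, 47.986324310302734), 48.374820709228516)
((588.8993530273438, 239.8748321533203), (33.395015716552734, 40.64039611816406), 53.74871826171875)
```

Emit:
apply_moves(
  deltas=[
    {"dp": [0.0016,0.03,-0.001],"roll": 0,"grip": -1},
    {"dp": [0,0.04,0],"roll": 0,"grip": -0.3},
    {"dp": [0,0.04,0],"roll": 0,"grip": -0.3},
    {"dp": [0,0.03,0],"roll": 0,"grip": -0.3},
    {"dp": [0,0.02,0],"roll": 0,"grip": -0.3},
    {"dp": [0,0.011,0],"roll": 0,"grip": -0.3},
    {"dp": [0,0,0],"roll": 0,"grip": -0.3},
    {"dp": [0,0,0],"roll": 0,"grip": -0.3},
  ],
  newtons=15,
)

```text
time_s: 3.65
ee_pos: [0.4997, -0.0113, 0.0162]
eef_rot: [-1.571, -0.001, 0.609]
force: [-0.6, 0.6, 0.1]
grip_width: 0.0609
```

Emit:
apply_moves(
  deltas=[
    {"dp": [0,0,0],"roll": 0,"grip": 1},
    {"dp": [0,0,0],"roll": 0,"grip": 1},
    {"dp": [0,0,0],"roll": 0,"grip": 1},
    {"dp": [0,0,0],"roll": 0,"grip": 1},
    {"dp": [0,0,0],"roll": 0,"grip": 1},
    {"dp": [0,0,0],"roll": 0,"grip": 1},
    {"dp": [0,0,0],"roll": 0,"grip": 1},
    {"dp": [0,0,0],"roll": 0,"grip": 1},
  ],
  newtons=15,
)

```text
time_s: 4.65
ee_pos: [0.4993, -0.0113, 0.0155]
eef_rot: [-1.571, 0.0, 0.61]
force: [0.2, -0.1, 1.8]
grip_width: 0.0216
```

Emit:
apply_moves(
  deltas=[
    {"dp": [0,-0.02,0],"roll": 0,"grip": 1},
    {"dp": [0,-0.03,0],"roll": 0,"grip": 1},
    {"dp": [0,-0.03,0],"roll": 0,"grip": 1},
    {"dp": [0,0,0],"roll": 0,"grip": 1},
  ],
)

```text
time_s: 5.15
ee_pos: [0.5002, -0.0113, 0.0969]
eef_rot: [-1.573, -0.003, 0.61]
force: [0.6, 0.1, -1.7]
grip_width: 0.0215
```

Emit:
apply_moves(
  deltas=[
    {"dp": [0.012,0,0.008],"roll": 0,"grip": 1},
    {"dp": [0.0285,0,0.0198],"roll": 0,"grip": 1},
    {"dp": [0.0285,0,0.0198],"roll": 0,"grip": 1},
    {"dp": [0.0285,0,0.0198],"roll": 0,"grip": 1},
    {"dp": [0.0285,0,0.0198],"roll": 0,"grip": 1},
    {"dp": [0.0285,0,0.0198],"roll": 0,"grip": 1},
    {"dp": [0.0285,0,0.0198],"roll": 0,"grip": 1},
    {"dp": [0.0285,0,0.0198],"roll": 0,"grip": 1},
    {"dp": [0.013,0,0.0092],"roll": 0,"grip": 1},
    {"dp": [0,0,0],"roll": 0,"grip": 1},
  ],
)

```text
time_s: 6.4
ee_pos: [0.5935, 0.2456, 0.0941]
eef_rot: [-1.57, 0.002, 0.611]
force: [-1.1, -0.8, -1.4]
grip_width: 0.0212
```

```bash
python3 - <<'E'
from h import *
o=ctrl.get_obs(); print(o["time_s"],o["ee_pos"],o["eef_rot"],o["force"],o["grip_width"])
cv2.imwrite("pics/w2.png",imaging.camera("wrist")); np.save("w2.npy",imaging.camera_info("wrist")["world_from_camera"])
E
```

```text
6.4 [0.59353975 0.24558086 0.0941326 ] [-1.57037045  0.00167143  0.61114854] [-1.11548808 -0.83907346 -1.40462044] 0.02123629860804636
```

View pics/w2.png

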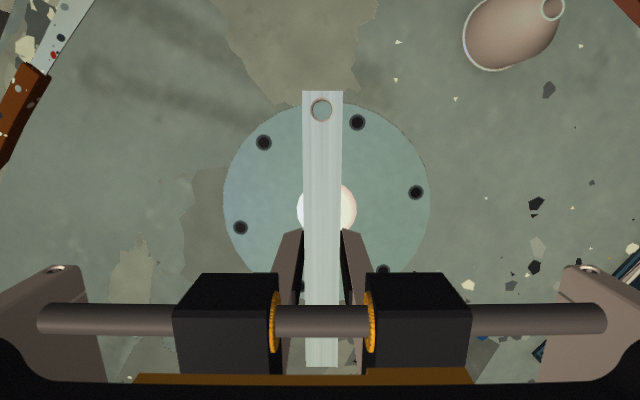

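Wrist view: the bar is held straight, with the hole at (321,110). The hub is visible behind it from x=297 to x=357 at row 206. A quick numeric check before lowering:

```bash
python3 - <<'E'
from h import *
i=imaging.camera_info("wrist"); i["world_from_camera"]=np.load("w2.npy")
t=np.array([.5935,.2456]);a=.6111; tx=np.array([np.cos(a),np.sin(a)]);tz=np.array([-np.sin(a),np.cos(a)])
def s(n,p): d=p[:2]-t; print(n,np.round(p,4),"tool x,z:",d@tx*1e3,d@tz*1e3)
s("hole",ray("wrist",[[321,109.5]],.0906,i)[0]); s("plain tip",ray("wrist",[[322,367]],.0906,i)[0]); s("hole tip",ray("wrist",[[322,91]],.0906,i)[0])
im=cv2.imread("pics/w2.png")[160:235,285:370]; m=(im.min(2)>0)&(im[:,:,2].astype(int)>=im[:,:,0]+5)&(im.min(2)>170)
ys,xs=np.nonzero(m); print(len(xs),xs.min()+285,xs.max()+285,ys[xs<18].mean() if (xs<18).any() else 0)
for p in([297,208],[357,207]): s("hub edge",ray("wrist",[p],.016,i)[0])
E
```

```text
hole [0.5483 0.3097 0.0906] tool x,z: -0.19287377802813424 78.41652904545391
plain tip [0.6468 0.17   0.0906] tool x,z: 0.23878985252358298 -92.51929350299775
hole tip [0.5433 0.3179 0.0906] tool x,z: 0.35924047727575237 88.00765936106322
523 300 355 35.166666666666664
hub edge [0.5759 0.2343 0.016 ] tool x,z: -20.896673325997476 0.8026674839881306
hub edge [0.617  0.2641 0.016 ] tool x,z: 29.87615174804104 1.6549908472064943
```

Emit:
apply_moves(
  deltas=[
    {"dp": [0.0025,0.015,0.002],"roll": 0,"grip": 1},
    {"dp": [0,0.02,0],"roll": 0,"grip": 1},
    {"dp": [0,0.015,0],"roll": 0,"grip": 1},
    {"dp": [0,0.006,0],"roll": 0,"grip": 1},
    {"dp": [0,0.002,0],"roll": 0,"grip": 1},
    {"dp": [0,0.001,0],"roll": 0,"grip": 1},
    {"dp": [0,0.001,0],"roll": 0,"grip": 1},
    {"dp": [0,0,0],"roll": 0,"grip": 1},
    {"dp": [0,0,0],"roll": 0,"grip": 1},
  ],
)

```text
time_s: 7.58
ee_pos: [0.595, 0.2481, 0.0356]
eef_rot: [-1.571, -0.0, 0.61]
force: [0.3, -0.1, -2.3]
grip_width: 0.0221
```

Emit:
apply_moves(
  deltas=[
    {"dp": [0,0.001,0],"roll": 0,"grip": 1},
    {"dp": [0,0.001,0],"roll": 0,"grip": 1},
    {"dp": [0,0.001,0],"roll": 0,"grip": 1},
    {"dp": [0,0,0],"roll": 0,"grip": 1},
    {"dp": [0,0,0],"roll": 0,"grip": 1},
  ],
)

```text
time_s: 8.2
ee_pos: [0.595, 0.2481, 0.0325]
eef_rot: [-1.571, -0.0, 0.61]
force: [0.7, 0.1, -1.0]
grip_width: 0.0219
```

Emit:
apply_moves(
  deltas=[
    {"dp": [0,0.0005,0],"roll": 0,"grip": 1},
    {"dp": [0,0.0005,0],"roll": 0,"grip": 1},
    {"dp": [0,0,0],"roll": 0,"grip": 1},
  ],
)

```text
time_s: 8.57
ee_pos: [0.595, 0.2481, 0.0315]
eef_rot: [-1.571, -0.0, 0.61]
force: [-0.4, -0.5, 0.3]
grip_width: 0.0217
```

Emit:
apply_moves(
  deltas=[
    {"dp": [0,0.0005,0],"roll": 0,"grip": 1},
    {"dp": [0,0,0],"roll": 0,"grip": 1},
    {"dp": [0,0,0],"roll": 0,"grip": 1},
  ],
)

```text
time_s: 8.95
ee_pos: [0.595, 0.2481, 0.0315]
eef_rot: [-1.571, -0.0, 0.61]
force: [-3.5, -1.6, 5.0]
grip_width: 0.022
```

Emit:
apply_moves(
  deltas=[
    {"dp": [0,0,0],"roll": 0,"grip": 0.4},
    {"dp": [0,0,0],"roll": 0,"grip": 0.2},
    {"dp": [0,0,0],"roll": 0,"grip": 0.0},
    {"dp": [0,0,0],"roll": 0,"grip": 0.0},
    {"dp": [0,0,0],"roll": 0,"grip": 0.0},
    {"dp": [0,0,0],"roll": 0,"grip": 0.0},
  ],
)

```text
time_s: 9.7
ee_pos: [0.595, 0.2481, 0.031]
eef_rot: [-1.571, -0.0, 0.61]
force: [0.2, -0.8, 0.2]
grip_width: 0.047
```

Emit:
apply_moves(
  deltas=[
    {"dp": [0,-0.01,0],"roll": 0,"grip": 0},
    {"dp": [0,-0.02,0],"roll": 0,"grip": 0},
    {"dp": [0,-0.03,0],"roll": 0,"grip": 0},
    {"dp": [0,-0.04,0],"roll": 0,"grip": 0},
    {"dp": [0,0,0],"roll": 0,"grip": 0},
    {"dp": [0,0,0],"roll": 0,"grip": 0},
  ],
)

```text
time_s: 10.45
ee_pos: [0.5948, 0.2481, 0.1313]
eef_rot: [-1.571, -0.0, 0.61]
force: [0.0, -0.3, 0.7]
grip_width: 0.0465
```

```bash
python3 - <<'E'
from h import *
o=ctrl.get_obs(); print(o["time_s"],o["ee_pos"],o["eef_rot"],o["force"],o["grip_width"])
cv2.imwrite("pics/w3.png",imaging.camera("wrist")); i=imaging.camera_info("wrist"); im=cv2.imread("pics/w3.png")
t=o["ee_pos"][:2];a=o["eef_rot"][2]; tx=np.array([np.cos(a),np.sin(a)]);tz=np.array([-np.sin(a),np.cos(a)])
np.savez("w3.npz",t=t,tx=tx,tz=tz,T=i["world_from_camera"])
E
```

```text
10.45 [0.59483211 0.24805659 0.13134092] [-1.57089904e+00 -3.14004530e-04  6.10067005e-01] [ 0.03415255 -0.29991517  0.70568278] 0.04646037621938666
```

View pics/w3.png

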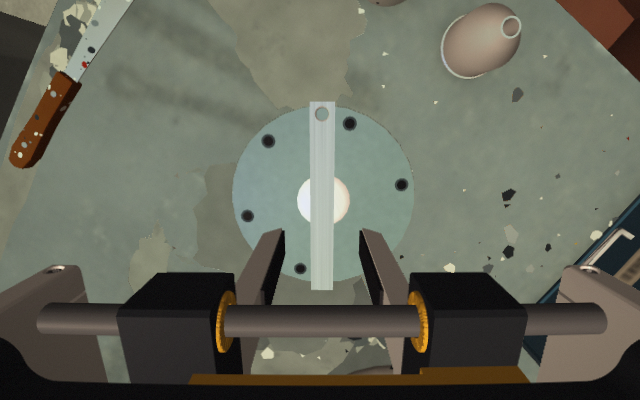

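Wrist view: the bar rests level across the hub, with the hole at (322,114), tips at rows 102 and 290, and the hub centred near (323,200). I'll work out the offsets next.

```bash
python3 - <<'E'
from h import *
z=np.load("w3.npz"); i=imaging.camera_info("wrist"); i["world_from_camera"]=z["T"]
def s(n,px,h):
    p=ray("wrist",[px],h,i)[0]; d=p[:2]-z["t"]; print(n,np.round(p[:2],4),np.round([d@z["tx"]*1e3,d@z["tz"]*1e3],1))
s("hole",[322,114],.028);s("holetip",[322,102],.028);s("plaintip",[322,290],.028)
s("hubL",[297,200],.014);s("hubR",[350,200],.014);s("covL",[232,192],.012);s("covR",[414,192],.012)
E
```

```text
hole [0.5502 0.3129] [ 0.6 78.7]
holetip [0.5445 0.321 ] [ 0.6 88.6]
plaintip [0.6475 0.1736] [  0.6 -91.2]
hubL [0.5762 0.2333] [-23.7  -1.4]
hubR [0.6184 0.2628] [27.7 -1.4]
covL [0.52   0.2032] [-87.    6.1]
covR [0.6651 0.3046] [90.   6.1]
```

Emit:
apply_moves(
  deltas=[
    {"dp": [0,0,0.02],"roll": 0,"grip": 1},
    {"dp": [0.0006,0,0.024],"roll": 0,"grip": 1},
    {"dp": [0,0.02,0.02],"roll": 0,"grip": 1},
    {"dp": [0,0.03,0],"roll": 0,"grip": 1},
    {"dp": [0,0.02,0],"roll": 0,"grip": 1},
    {"dp": [0,0.01,0],"roll": 0,"grip": 1},
    {"dp": [0,0.005,0],"roll": 0,"grip": 1},
    {"dp": [0,0.002,0],"roll": 0,"grip": 1},
    {"dp": [0,0,0],"roll": 0,"grip": 1},
    {"dp": [0,0,0],"roll": 0,"grip": 1},
  ],
)

```text
time_s: 11.75
ee_pos: [0.559, 0.301, 0.0445]
eef_rot: [-1.571, -0.001, 0.61]
force: [-0.6, -0.5, -0.4]
grip_width: 0.0008
```

Emit:
apply_moves(
  deltas=[
    {"dp": [0,0.001,0],"roll": 0,"grip": 1},
    {"dp": [0,0.001,0],"roll": 0,"grip": 1},
    {"dp": [0,0.001,0],"roll": 0,"grip": 1},
    {"dp": [0,0.001,0],"roll": 0,"grip": 1},
    {"dp": [0,0.001,0],"roll": 0,"grip": 1},
    {"dp": [0,0.001,0],"roll": 0,"grip": 1},
    {"dp": [0,0.001,0],"roll": 0,"grip": 1},
    {"dp": [0,0.001,0],"roll": 0,"grip": 1},
    {"dp": [0,0,0],"roll": 0,"grip": 1},
    {"dp": [0,0,0],"roll": 0,"grip": 1},
  ],
)

```text
time_s: 13.0
ee_pos: [0.5589, 0.3011, 0.0367]
eef_rot: [-1.571, -0.001, 0.61]
force: [-2.9, -0.1, 7.6]
grip_width: 0.0008
```

Emit:
apply_moves(
  deltas=[
    {"dp": [0,0.0005,0],"roll": 0,"grip": 1},
    {"dp": [0,0,0],"roll": 0,"grip": 1},
    {"dp": [0,0,0],"roll": 0,"grip": 1},
  ],
)

```text
time_s: 13.38
ee_pos: [0.559, 0.3012, 0.0367]
eef_rot: [-1.571, -0.001, 0.61]
force: [-4.1, -0.2, 11.9]
grip_width: 0.0002
```

The end is down at the rim: the tip is at 25.7 mm and the force has gone stiff. I'll lift slowly so the bar returns gently.

Emit:
apply_moves(
  deltas=[
    {"dp": [0,-0.001,0],"roll": 0,"grip": 1},
    {"dp": [0,-0.0005,0],"roll": 0,"grip": 1},
    {"dp": [0,-0.0005,0],"roll": 0,"grip": 1},
    {"dp": [0,-0.0005,0],"roll": 0,"grip": 1},
    {"dp": [0,-0.0005,0],"roll": 0,"grip": 1},
    {"dp": [0,-0.0005,0],"roll": 0,"grip": 1},
    {"dp": [0,-0.0005,0],"roll": 0,"grip": 1},
    {"dp": [0,-0.001,0],"roll": 0,"grip": 1},
    {"dp": [0,-0.005,0],"roll": 0,"grip": 1},
    {"dp": [0,-0.01,0],"roll": 0,"grip": 1},
  ],
)

```text
time_s: 14.62
ee_pos: [0.5586, 0.3008, 0.0558]
eef_rot: [-1.571, 0.001, 0.61]
force: [-0.6, -0.5, -0.2]
grip_width: 0.0008
```

Emit:
apply_moves(
  deltas=[
    {"dp": [0,-0.03,0],"roll": 0,"grip": 1},
    {"dp": [0,-0.04,0],"roll": 0,"grip": 1},
    {"dp": [0,0,-0.03],"roll": 0,"grip": 1},
    {"dp": [0,0,-0.034],"roll": 0,"grip": 1},
    {"dp": [0,0,0],"roll": 0,"grip": 1},
    {"dp": [0,0,0],"roll": 0,"grip": 1},
  ],
)

```text
time_s: 15.38
ee_pos: [0.5952, 0.2488, 0.1258]
eef_rot: [-1.571, -0.0, 0.61]
force: [-0.4, -0.6, -0.1]
grip_width: 0.0003
```

```bash
cat > m.py <<'E'
from h import *
import sys
o=ctrl.get_obs(); i=imaging.camera_info("wrist"); im=imaging.camera("wrist"); cv2.imwrite(f"pics/{sys.argv[1]}.png",im)
print(o["time_s"],np.round(o["ee_pos"],4),o["eef_rot"][2])
hsv=im[90:300,285:360]; m=(hsv.min(2)>150).astype(np.uint8); m=cv2.morphologyEx(m,cv2.MORPH_OPEN,np.ones((3,3)))
n,l,s,c=cv2.connectedComponentsWithStats(m); k=1+np.argmax(s[1:,4]); mk=l==k; ys=np.nonzero(mk.any(1))[0]
row=lambda y:np.nonzero(mk[y])[0].mean()+285
a,b=ys[0],ys[-1]; px=[[row(a+22),a+90],[row(b-8),b+90]]; w=ray("wrist",px,.028,i)[:,:2]; print(np.round(px,1),np.round(w,4),"mid",w.mean(0),"len",np.linalg.norm(w[0]-w[1]),"heading",np.degrees(np.arctan2(*(w[1]-w[0])[::-1])))
E
python3 m.py w4
```

```text
15.375 [0.5952 0.2488 0.1258] 0.6099963150805106
[[321. 102.]
 [322. 229.]] [[0.5447 0.3212]
 [0.6099 0.2293]] mid [0.57730072 0.27526976] len 0.11273060373428655 heading -54.620037125830585
```

View pics/w4.png

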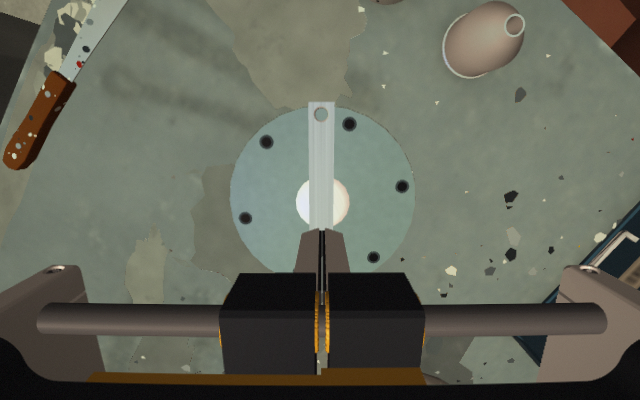

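Wrist view: the hole tip is still at (321,102), so the bar hasn't moved and is level again. Next is the plain end.

Emit:
apply_moves(
  deltas=[
    {"dp": [0,0,-0.02],"roll": 0,"grip": 1},
    {"dp": [0,0,-0.026],"roll": 0,"grip": 1},
    {"dp": [0,0.02,-0.02],"roll": 0,"grip": 1},
    {"dp": [0,0.03,0],"roll": 0,"grip": 1},
    {"dp": [0,0.02,0],"roll": 0,"grip": 1},
    {"dp": [0,0.008,0],"roll": 0,"grip": 1},
    {"dp": [0,0.003,0],"roll": 0,"grip": 1},
    {"dp": [0,0,0],"roll": 0,"grip": 1},
    {"dp": [0,0,0],"roll": 0,"grip": 1},
  ],
)

```text
time_s: 16.55
ee_pos: [0.6336, 0.1945, 0.0453]
eef_rot: [-1.571, -0.001, 0.61]
force: [0.6, -0.6, -0.7]
grip_width: 0.0004
```

Emit:
apply_moves(
  deltas=[
    {"dp": [0,0.001,0],"roll": 0,"grip": 1},
    {"dp": [0,0.001,0],"roll": 0,"grip": 1},
    {"dp": [0,0.001,0],"roll": 0,"grip": 1},
    {"dp": [0,0.001,0],"roll": 0,"grip": 1},
    {"dp": [0,0.001,0],"roll": 0,"grip": 1},
    {"dp": [0,0.001,0],"roll": 0,"grip": 1},
    {"dp": [0,0.001,0],"roll": 0,"grip": 1},
    {"dp": [0,0.001,0],"roll": 0,"grip": 1},
    {"dp": [0,0,0],"roll": 0,"grip": 1},
    {"dp": [0,0,0],"roll": 0,"grip": 1},
  ],
)

```text
time_s: 17.8
ee_pos: [0.6335, 0.1943, 0.0369]
eef_rot: [-1.571, -0.001, 0.61]
force: [-1.1, -2.6, 5.2]
grip_width: 0.0005
```

Emit:
apply_moves(
  deltas=[
    {"dp": [0,0.0005,0],"roll": 0,"grip": 1},
    {"dp": [0,0,0],"roll": 0,"grip": 1},
    {"dp": [0,0,0],"roll": 0,"grip": 1},
  ],
)

```text
time_s: 18.18
ee_pos: [0.6335, 0.1943, 0.0367]
eef_rot: [-1.571, -0.001, 0.61]
force: [-1.1, -1.8, 9.1]
grip_width: 0.0001
```

Emit:
apply_moves(
  deltas=[
    {"dp": [0,-0.001,0],"roll": 0,"grip": 1},
    {"dp": [0,-0.0005,0],"roll": 0,"grip": 1},
    {"dp": [0,-0.0005,0],"roll": 0,"grip": 1},
    {"dp": [0,-0.0005,0],"roll": 0,"grip": 1},
    {"dp": [0,-0.0005,0],"roll": 0,"grip": 1},
    {"dp": [0,-0.0005,0],"roll": 0,"grip": 1},
    {"dp": [0,-0.0005,0],"roll": 0,"grip": 1},
    {"dp": [0,-0.001,0],"roll": 0,"grip": 1},
    {"dp": [0,-0.005,0],"roll": 0,"grip": 1},
    {"dp": [0,-0.01,0],"roll": 0,"grip": 1},
  ],
)

```text
time_s: 19.42
ee_pos: [0.6331, 0.1943, 0.0563]
eef_rot: [-1.571, 0.0, 0.61]
force: [0.2, 0.6, -0.1]
grip_width: 0.0005
```

Emit:
apply_moves(
  deltas=[
    {"dp": [0,-0.03,0],"roll": 0,"grip": 1},
    {"dp": [0,-0.06,0],"roll": 0,"grip": 1},
    {"dp": [0,-0.06,0],"roll": 0,"grip": 1},
    {"dp": [0,0,-0.03],"roll": 0,"grip": 1},
    {"dp": [0,0,-0.04],"roll": 0,"grip": 1},
    {"dp": [0,0,0],"roll": 0,"grip": 1},
    {"dp": [0,0,0],"roll": 0,"grip": 1},
  ],
)

```text
time_s: 20.3
ee_pos: [0.6731, 0.1373, 0.2063]
eef_rot: [-1.571, -0.0, 0.61]
force: [0.4, -0.1, -0.3]
grip_width: 0.0003
```

```bash
python3 - <<'E'
from h import *
cv2.imwrite("pics/w5.png",imaging.camera("wrist")); s=imaging.camera("scene")[200:340,100:340]; cv2.imwrite("pics/s5.png",cv2.resize(s,None,fx=3,fy=3)); i=imaging.camera_info("wrist"); np.save("w5.npy",i["world_from_camera"]); print(ctrl.get_obs()["time_s"])
E
```

```text
20.4
```

View pics/w5.png

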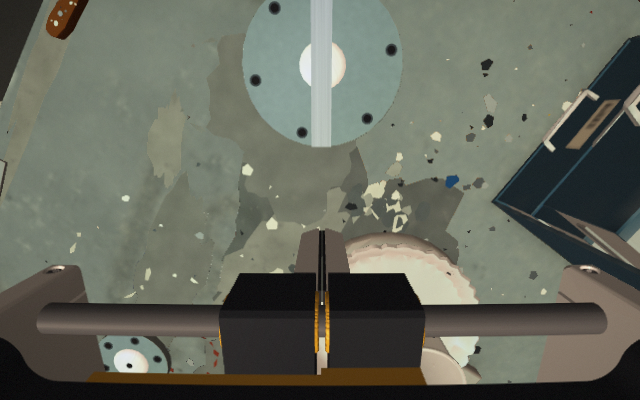

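View pics/s5.png

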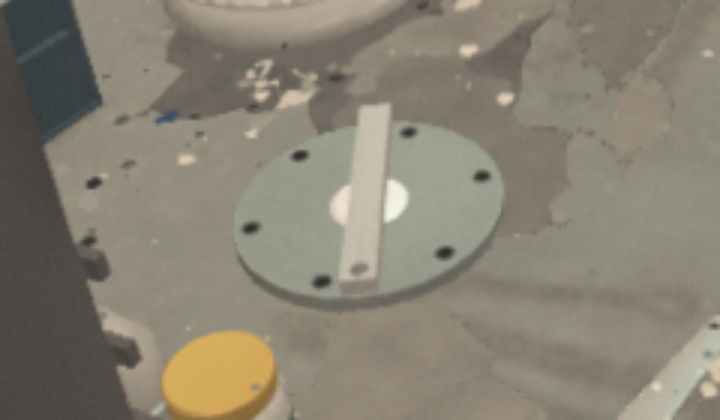

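The wrist view shows the bar centred at column 321 over the hub at (322,65). In the scene view it lies flat across the hub, and the gripper is well clear.

```bash
python3 - <<'E'
from h import *
i=imaging.camera_info("wrist"); print("plain tip",ray("wrist",[[321,147]],.028,i)[0]); print(ctrl.hand_in())
E
```

```text
plain tip [0.64752932 0.17392174 0.028     ]
the job is handed in; nothing more can be done
None
```

I laid the straightedge across the larger cover's hub and let go. I then pressed the hole end down to the rim and after it the plain end, and handed the job in at about 20.4 s.

- **Presses:** the hole end read about 12 N and the plain end about 9 N. Both stopped hard with the fingertips at 25.7 mm, just under the 26.5 mm limit.
- **Final position:** after the last press the plain tip measured (0.6475, 0.1739), within 0.5 mm of where it was when first laid down. The bar looks level, its middle is about 2 mm from the hub's centre, and the gripper is well clear.
- **One disagreement:** before lowering, the top and wrist views differed by about 3 mm on the hub's centre. I split the difference; the later wrist view put the bar within about 2 mm.

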